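# File a drilled template plate on a lever arch

### The arm

A 6-joint arm with a two-finger parallel gripper is mounted at the origin on a cart in front of the work surface, level with it; the furniture and walls round the work are solid. World frame = base frame: x ahead of the robot, y to its left, z up, the work surface at z = 0. Lengths are in m, angles in rad, forces in N, time in s.
With the tool pointing down it reaches from about 0.3 to 0.775 m from the base axis. Payload 14.6 kg.
Tool frame: the origin (TCP) lies midway between the tips of the shut fingers; the grasp point (between the pads) lies 19 mm behind it (r.grip_point_offset is the distance from the TCP to the grasp point, in m); z points along the fingers, y is the direction in which the jaws open and shut (so a half turn about z gives the same grasp; the last joint's range is limited). The gripper opens to 94 mm and grips with 3 to 60 N. Pads are 16 mm wide; open, the fingers measure 119 mm over their backs; the gripper's body (75 mm by 177 mm) begins 78 mm behind the grasp point.
Start: joints at [1.08, 0.3, 1.521, -0, 1.321, -0.067], TCP at [0.226, 0.501, 0.205] pointing down, gripper open.
Joint ranges: [-3.03, 3.03], [-0.79, 2.21], [0.23, 2.52], [-1.04, 4.18], [0, 3.07], [-2.55, 2.55]. Speed limits (rad/s): [2.22, 2.22, 2.57, 3.14, 3.14, 3.14].

### API

Orientations are given as a rotation vector (axis times angle).
In Python, from rig import r, planner, imaging, close_job, spotter, sensors gives the robot as it stands. Calls block until the motion is done:
- r.move_pose(position, orientation): joint-space move of the TCP to a pose.
- r.move_linear(position, vel=0.15, rot=None, contact_N=None): straight line of the TCP; rot=None keeps the orientation; vel is the mean speed in m/s. With contact_N (N) it stops when the force on the tool has changed by that much, and returns True; else False.
- r.set_joints(angles): joint-space move.
- r.gripper_open() and r.gripper_close(grip_force=None): open the fingers fully, or close them until they stop; grip_force is the grip in N (None keeps the last).
- r.pause(seconds).
- planner.inverse_kinematics(position, orientation): joint angles nearest the present ones, or None.
- imaging.snapshot(name): name is "scene" or "top" or "wrist"; returns (picture, depth): 400x640x3 uint8, blue, green, red; 400x640 float32, m along the optical axis (not along the pixel's ray), 0 where there is no reading.
- imaging.calibration(name): a dict with "fov_y" (degrees; the focal length in pixels is half the picture's height over the tangent of half this angle, whatever the lens; pixels are square), "cx", "cy" (the principal point, pixels), "cam_to_world" (4x4, takes a point from camera to world coordinates); the wrist camera has in their place "tool_from_camera" (4x4, takes a point from camera to tool coordinates, whose origin is the TCP and whose axes are the flange's). Camera axes: x right, y down, z forward; pixel columns grow to the right and rows downward; lengths in m; the calibration is good to about 2 mm. A picture is of the moment at which its call begins: read the wrist's pose just before it. calibration takes no time and is no camera call.
A pose or a line that the arm cannot do raises r.Unreachable and nothing moves.
- close_job(): hands the job in, once; it reports no verdict.
Trained networks look in the newest picture that a camera, given by its name, has taken for a name from the list of things; names that differ only in an ending like _2 or _b are one class to them, and where a whole thing is asked for, a point or a joint stands for the part that bears it (a point fixed in the world has none). Each returns a list of dicts, best first, with "conf" (0 to 1); they miss things now and then, are a little off and sometimes report something else, mostly with a low value. They report only what shows in the picture. A call takes as long as a camera call.
- spotter.trace(camera, query): "mask" (400x640 bool, what is visible of it).
- spotter.place_of(camera, query): "location" ([x, y, z] in m, in the coordinates of the camera as it stood for that picture, good to about 4 mm: a listed point, or the origin of a listed thing).
Readings, each from a call of its own:
- sensors.current_clock(): time.
- sensors.current_joint_pos(): joint angles.
- sensors.current_joint_velocities(): joint speeds.
- sensors.current_joint_torque(): joint torques, N m.
- sensors.current_eef_pos(): TCP position.
- sensors.current_tool_rot(): TCP orientation.
- sensors.current_wrist_force(): force on the tool from outside, world axes, zero at the start.
- sensors.current_ft_torque(): the same for the moment, N m.
- sensors.current_finger_gap(): opening from 0.0 (shut) to 1.0 (fully open).
Only numpy, scipy, OpenCV 4.12 (cv2) and the standard library are available. Lean on these libraries where they do the work, as an engineer would, in place of code of your own. Each camera call takes 0.05 s, during which the arm holds its last target.

### The job

Lift the lever of the lever arch fixture until its rings spring open, thread the drilled template plate over the two upright posts with its wooden grip on the side away from the rings and let it lie flat on the tray, then press the lever down until it is fully home so that the rings are shut again. Let go of everything. Work gently: the tray stands on rubber pads and must never be pushed down with more than about 15 newtons, and the tins, bottle and tape standing near stay where they are.

Things in the scene. Friction and masses are not known exactly. Their poses are not given: they have to be found in the camera images.
- base: Wooden base board of the lever arch fixture, fixed in the pan, 12 mm thick, spanning x -82 to +54, y -80 to +80 mm. Origin: on the pan floor straight below the midpoint between the two posts; +x points from the posts towards the ring pivots (away from the robot at yaw 0), +y towards the lever, z up. It carries the tray with posts, rings and lever; all of these have the board's axes
- tray_ref (a point): Point fixed to the BOARD at base (-55, 0, 20 mm). The grey steel tray (x -80 to +52, y -76 to +76 mm, level, 4 mm thick) stands on levelling screws over the board; its top lies 0 to 20 mm ABOVE this point, different each time and not measured: find it by touch or sight. The tray top's height is called h in these notes (20 to 40 mm above the base origin)
- posts_ref (a point): Point fixed to the BOARD at base (0, 0, 20 mm). The two posts: fixed upright steel pins, 6 mm diameter, at base x 0, y -40 and +40 mm, from the tray up to h+34 mm, the top 8 mm tapered to 2.4 mm diameter
- rings_ref (a point): Point fixed to the BOARD at base (40, 0, 20 mm). Rings: two steel wire arches 5 mm thick at y -40 and +40 mm, turning together about an axis along y at base x +40 mm, h+6 mm, at 0.69 x the lever's angle. Shut, they curl over to the post tops, up to h+43 mm; open, they have swung towards +x (tips about x +38 mm, up to h+58 mm)
- lever_ref (a point): Point fixed to the BOARD at base (20, 65, 42 mm); the lever's pivot axis (along base x) lies 0 to 20 mm above it, at h+22 mm. The lever is a flat steel bar 16 mm wide, 5 mm thick, its mid thickness on the pivot axis, reaching 82 mm from the pivot. Down, it points along base +y and overhangs the board; below it a spring housing fills base y 80 to 108 mm up to h+15 mm, then only the pan
- lever (a joint): Lever angle, rad: 0 = down, level and home on its stop (rings shut); 1.3 = up on its stop (rings open). Starts 0 to 0.06. An over-centre spring and friction: below about 0.2 it stays where it is left, so it does not shut by itself and must be pressed against its stop; above about 0.4 it springs up to 1.3. Lifting or pressing near its free end takes up to about 5 N; on its stop the force climbs steeply
- feet (a joint): How far the tray is pushed down into its rubber pads, m: 0 unloaded, 10 N per mm after the first 2.5 N; past 0.0014 (about 16 N) it is overloaded
- plate_grip (a point): Loose template plate, about 0.15 kg: aluminium sheet 80 (x) x 110 (y) x 5 mm with an upright wooden grip on its middle, 16 (x) x 60 (y) mm, 5 to 35 mm above the plate's underside. This point: grip centre, 20 mm above the underside. Two 9 mm through holes at x +28, y -40 and +40 mm from it. Rightly on the posts its axes match the base's and it is at base x -28, y 0, h+20 mm
- wax_tin: bystander: round lidded tin, 50 mm diameter, 30 mm high, origin at its underside
- dropper_bottle: bystander: small white bottle, 36 mm diameter, 75 mm high, origin at its underside
- tape: bystander: masking tape roll lying flat, 61 mm diameter, 18 mm high, origin at its underside
- flux_tin: bystander: round lidded tin, 62 mm diameter, 34 mm high, origin at its underside

How it is judged:
On the way, in this order (a step that is already met when the one before it is completed fails the run):
1. the lever is up and the rings have sprung open (value of joint lever above 1.15 rad), for 0.2 s.
2. the plate is threaded over both posts and low on the tray while the rings are open (value of joint lever above 1 rad and x of plate_grip in the frame of base between -0.033 and -0.023 m and y of plate_grip in the frame of base between -0.005 and 0.005 m and z of plate_grip in the frame of base below 0.064 m), for 0.2 s.
At the end, for the whole second after the job is handed in: The lever is down within 0.025 rad of its stop (rings shut), the plate lies flat on the tray on both posts with its grip away from the rings (within 5 mm of the nominal place, tilt under 0.06 rad, yaw within 0.1 rad of the base) (value of joint lever below 0.025 rad and x of plate_grip in the frame of base between -0.033 and -0.023 m and y of plate_grip in the frame of base between -0.005 and 0.005 m and z of plate_grip in the frame of base below 0.064 m and angle between plate_grip's own z axis and vertical below 0.06 rad and angle between the x axis of plate_grip and the x axis of base, either way round below 0.1 rad); the robot touches nothing.
It fails at once if the tray is pushed into its rubber pads by more than 1.4 mm (about 16 N) (value of joint feet above 0.0014 m).
It fails at once if a bystander is moved by more than 20 mm (distance of any of wax_tin, dropper_bottle, tape, flux_tin from where it was at the start of the episode above 0.02 m).
It also fails if it takes over 72 s, if anything falls off the work surface, if the arm or the gripper's body presses on something with over 40 N, if the wrist force passes 120 N, or if a joint passes its speed limit or range.

## Working session

There is one attempt and no reset: what is moved stays moved. The work goes in short steps, each a Python script; the robot and the scene stay as the last script left them, time stands still between calls to the robot, and variables do not carry over. Pictures are saved under pics/ and viewed, and the job is handed in when it is done.

```bash
ls; mkdir -p pics
cat > h.py <<'E'
import numpy as np, cv2
from rig import r, planner, imaging, close_job, spotter, sensors
from scipy.spatial.transform import Rotation as R
def K(c):
    f=200/np.tan(np.radians(c["fov_y"])/2); return f,c["cx"],c["cy"]
def cw(name):
    c=imaging.calibration(name)
    if "cam_to_world" in c: return c,np.array(c["cam_to_world"])
    T=np.eye(4);T[:3,:3]=R.from_rotvec(sensors.current_tool_rot()).as_matrix();T[:3,3]=sensors.current_eef_pos()
    return c,T@np.array(c["tool_from_camera"])
def snap(name,fn=None):
    c,T=cw(name); p,d=imaging.snapshot(name)
    if fn: cv2.imwrite("pics/"+fn,p)
    return p,d,c,T
def world(d,c,T):
    f,cx,cy=K(c); v,u=np.mgrid[0:400,0:640]
    P=np.stack([(u-cx)/f*d,(v-cy)/f*d,d],-1); W=P@T[:3,:3].T+T[:3,3]; W[d<=0]=np.nan
    return W
def place(name,q,T,n=2):
    return [(round(x["conf"],2),np.round(T[:3,:3]@np.array(x["location"])+T[:3,3],4)) for x in spotter.place_of(name,q)[:n]]
E
python3 - <<'E'
from h import *
print(sensors.current_clock())
for n in ["scene","top"]:
    p,d,c,T=snap(n,n+"1.png"); print(n,c["fov_y"],T.round(3).tolist())
    np.savez("/tmp/"+n,d=d,T=T)
    for q in ["base","tray_ref","posts_ref","rings_ref","lever_ref","plate_grip","wax_tin","dropper_bottle","tape","flux_tin"]:
        print(q,place(n,q,T))
print(sensors.current_clock(), sensors.current_tool_rot())
E
```

```text
pics
0.0
scene 43.784617140800094 [[0.685, -0.559, 0.468, -0.053], [-0.729, -0.508, 0.46, -0.552], [-0.019, -0.656, -0.755, 0.955], [0.0, 0.0, 0.0, 1.0]]
base [(0.73, array([ 0.4747,  0.0564, -0.0023]))]
tray_ref [(0.57, array([0.425 , 0.0631, 0.0202])), (0.29, array([0.5037, 0.1242, 0.0402]))]
posts_ref [(0.56, array([0.4777, 0.0595, 0.0188]))]
rings_ref [(0.64, array([0.5163, 0.0582, 0.0209]))]
lever_ref [(0.93, array([0.4997, 0.1246, 0.0418]))]
plate_grip [(0.64, array([ 0.4519, -0.1566,  0.0197]))]
wax_tin [(0.7, array([ 0.6097,  0.0825, -0.0007]))]
dropper_bottle [(0.53, array([0.6039, 0.2288, 0.0007])), (0.42, array([0.6102, 0.0806, 0.0012]))]
tape [(0.82, array([0.5966, 0.1501, 0.0028]))]
flux_tin [(0.87, array([ 0.6072, -0.2557,  0.0042]))]
top 45.1483485972494 [[0.026, -0.994, 0.102, 0.42], [-0.999, -0.029, -0.027, -0.013], [0.029, -0.101, -0.994, 0.987], [0.0, 0.0, 0.0, 1.0]]
base [(0.95, array([0.4823, 0.057 , 0.0031]))]
tray_ref [(0.74, array([0.4226, 0.0623, 0.016 ]))]
posts_ref [(0.56, array([0.4802, 0.0556, 0.0159])), (0.47, array([ 0.6094, -0.2613, -0.0054]))]
rings_ref []
lever_ref [(0.76, array([0.5035, 0.1193, 0.041 ]))]
plate_grip [(0.97, array([ 0.4527, -0.1606,  0.0197]))]
wax_tin []
dropper_bottle [(0.63, array([ 6.098e-01,  2.284e-01, -3.000e-04]))]
tape [(0.63, array([0.5935, 0.147 , 0.0016])), (0.18, array([0.6064, 0.2312, 0.0015]))]
flux_tin [(0.6, array([ 0.6111, -0.2595, -0.0029])), (0.2, array([ 0.4531, -0.1594,  0.0187]))]
1.1 [-6.60692282e-01 -3.07132084e+00  8.14485505e-05]
```

View pics/scene1.png

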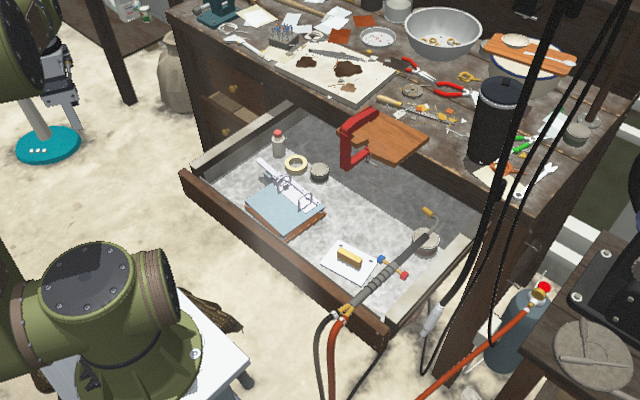

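View pics/top1.png

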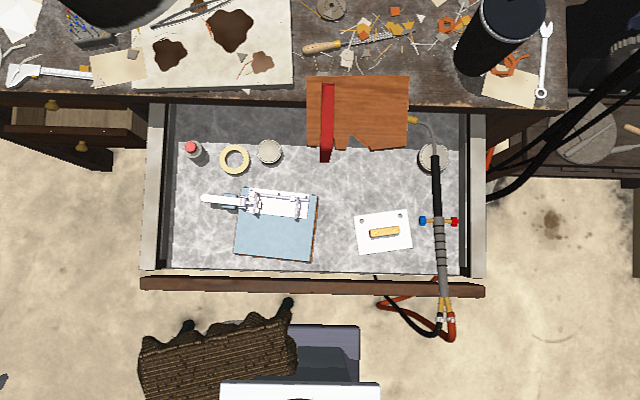

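Run:
```python
from h import *
for n in ["top","scene"]:
    z=np.load("/tmp/%s.npz"%n); c=imaging.calibration(n); W=world(z['d'],c,z['T'])
    print(n,"valid",(z['d']>0).mean())
    def box(x0,x1,y0,y1,zr):
        m=(W[...,0]>x0)&(W[...,0]<x1)&(W[...,1]>y0)&(W[...,1]<y1)&(W[...,2]>zr[0])&(W[...,2]<zr[1]); return m
    # floor, tray
    m=box(.43,.46,.02,.1,(-.05,.2)); print("tray z",np.nanpercentile(W[m][:,2],[5,50,95]))
    m=box(.35,.40,-.1,.0,(-.05,.2)); print("floor z",np.nanpercentile(W[m][:,2],[5,50,95]))
    for nm,zr,b in [("grip",(.028,.05),(.38,.53,-.24,-.08)),("plate",(.001,.015),(.38,.53,-.24,-.08)),("leverish",(.045,.062),(.47,.54,.145,.22))]:
        m=box(*b,zr); P=W[m][:,:2].astype(np.float32)
        if len(P)>20: print(nm,len(P),cv2.minAreaRect(P),np.median(W[m][:,2]))
```

```text
top valid 0.9959921875
tray z [0.02841835 0.03141111 0.03450147]
floor z [-0.00325841  0.00162864  0.07446357]
grip 241 ((0.45722100138664246, -0.15918952226638794), (0.015868227928876877, 0.06033189594745636), 9.386382102966309) 0.03391603716352465
plate 2345 ((0.45483458042144775, -0.15993568301200867), (0.15955784916877747, 0.14911822974681854), 89.85845947265625) 0.0036140873630594594
leverish 288 ((0.5076693296432495, 0.17322783172130585), (0.029523281380534172, 0.055879317224025726), 0.7176218032836914) 0.05743391608386078
scene valid 0.99586328125
tray z [0.02797014 0.03070259 0.03351595]
floor z [-0.00157131  0.04645169  0.07434969]
grip 182 ((0.45726463198661804, -0.1813775897026062), (0.018099525943398476, 0.10600985586643219), 10.074223518371582) 0.03320764155772182
plate 1296 ((0.4623737037181854, -0.1534813940525055), (0.13423071801662445, 0.14695709943771362), 0.09033439308404922) 0.0037889085538508893
leverish 120 ((0.5030484795570374, 0.17301306128501892), (0.028347216546535492, 0.05539795011281967), 1.6420409679412842) 0.056132195214170566
```

The scene and top views agree. The fixture is at about (0.48, 0.058), with the tray top at about 0.031. The plate is at (0.454, -0.16), with its holes already on the +x side (top px 363,218 and 400,214). The lever points left, towards px (205,200). Next I need the yaws and the heights of nearby obstacles such as the hose, clamp and drawer front.

Run:
```python
from h import *
print(np.round(imaging.calibration("wrist")["tool_from_camera"],3).tolist(), imaging.calibration("wrist")["fov_y"])
z=np.load("/tmp/top.npz"); c=imaging.calibration("top"); W=world(z['d'],c,z['T']); p=cv2.imread("pics/top1.png")
hsv=cv2.cvtColor(p,cv2.COLOR_BGR2HSV)
def rep(nm,m,pl):
    P=W[m][:,:2].astype(np.float32); P=P[~np.isnan(P).any(1)]
    print(nm,len(P),cv2.minAreaRect(P),P.min(0),P.max(0))
m=(W[...,2]>.024)&(W[...,2]<.038)&(W[...,0]>.39)&(W[...,0]<.56)&(W[...,1]>-.04)&(W[...,1]<.16)
k=np.ones((5,5),np.uint8); m2=cv2.morphologyEx(m.astype(np.uint8),cv2.MORPH_OPEN,k)>0; rep("tray",m2,0)
m=(p.min(-1)>215)&(W[...,2]<.012)&(W[...,0]>.38)&(W[...,0]<.53)&(W[...,1]>-.24)&(W[...,1]<-.09)
m2=cv2.morphologyEx(m.astype(np.uint8),cv2.MORPH_OPEN,np.ones((3,3),np.uint8))>0; rep("plate",m2,0)
# height map
for y0 in np.arange(.36,-.36,-.04):
    row=[]
    for x0 in np.arange(.3,.8,.04):
        q=W[(W[...,0]>=x0)&(W[...,0]<x0+.04)&(W[...,1]<y0)&(W[...,1]>=y0-.04)][:,2]
        row.append("%4d"%(1000*np.nanmax(q)) if len(q) else "   .")
    print("%.2f"%y0,*row)
im=cv2.resize(p[150:300,140:500],None,fx=2.2,fy=2.2,interpolation=cv2.INTER_CUBIC); cv2.imwrite("pics/topz.png",im)
```

```text
[[0.0, -0.965, -0.261, 0.076], [1.0, 0.0, 0.001, 0.001], [-0.001, -0.261, 0.965, -0.18], [0.0, 0.0, 0.0, 1.0]] 69.82240630557497
tray 4404 ((0.46625208854675293, 0.05886395275592804), (0.15220355987548828, 0.1334550380706787), 84.94076538085938) [ 0.3940315  -0.02077402] [0.5380967  0.13888128]
plate 1817 ((0.456520140171051, -0.15077847242355347), (0.08116590976715088, 0.13105273246765137), 9.219807624816895) [ 0.41039488 -0.21829021] [ 0.5053155  -0.09090573]
0.36 -684    .    .    .    .    .    .    .    .  235  233  263    .
0.32   76   78   77   77   77   76   76   78   76  234  235  235    .
0.28   77   78   76   77   76   76   75   76  505  518  235  237  230
0.24   76   77    3    5    3   60    5   76  536  520  231  237  237
0.20   78   77    4    4   46   63   21   23  538  230  230  232  238
0.16   76   78   34   35   63   61   24   21  535  528  230  231  235
0.12   76   77   36   36   75   76    5   34   33  231  233  230  229
0.08   75   79   35   37   37   43    3   33   34  229  230  230  230
0.04   75   78   35   35   78   74    4    5  225  229  229  230  228
0.00   76   77   34   37   37   43  254  260  258  251  225  228  224
-0.04   78   78    4    4    4    3  255  258  256  251  227  225  223
-0.08   76   78    6    9    9    4    4  229  229  229  227  221  219
-0.12   77   78    8   39   37    4    4  230  230  228  227  221  219
-0.16   76   79    6   38   36    6    4  227  227  228  226  215  216
-0.20   77   77    5    8   70    5    5   38   36  212  384  384  221
-0.24  105   95   88   82   75   67   60   53   44  212  384  385  218
-0.28   76   79   75   75   75   76   76   76   77  216  383  384    .
-0.32   76   78   77   78   77   77   77  504  521  215  221  218    .
```

Run:
```python
from h import *
# TCP above between fixture and lever for wrist view
Rm=np.array([[0,1,0],[1,0,0],[0,0,-1]],float)
rv=R.from_matrix(Rm).as_rotvec()
print(rv, planner.inverse_kinematics([.46,.10,.27],rv), planner.inverse_kinematics([.50,.19,.15],rv), planner.inverse_kinematics([.45,-.16,.03],rv))
```

```text
[2.22144147 2.22144147 0.        ] [ 1.36232888e-01  7.56216694e-02  1.63656322e+00 -4.44089210e-16
  1.42940777e+00  1.36232888e-01] [ 2.94667342e-01  3.18741669e-01  1.63062903e+00 -4.44089210e-16
  1.19222195e+00  2.94667342e-01] [-4.18324158e-01  3.76146202e-01  1.88062689e+00 -4.44089210e-16
  8.84819566e-01 -4.18324158e-01]
```

View pics/topz.png

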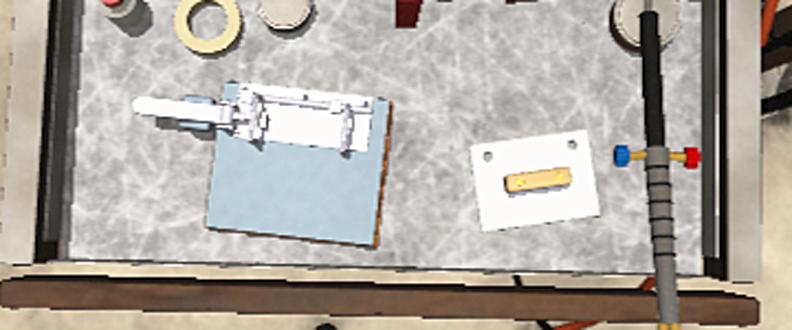

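Fixture yaw is about -5° and plate yaw about +9°. The torch crosses at y≈-0.22 (up to about 0.1 m high), and the clamp board overhangs at x>0.54, y<0.04, z≈0.26. Next is a close wrist look at the fixture.

```bash
cat >> h.py <<'E'
def rot(psi): # tool down, jaw axis along heading psi
    c,s=np.cos(psi),np.sin(psi)
    return R.from_matrix(np.array([[-s,c,0],[c,s,0],[0,0,-1]],float)).as_rotvec()
E
python3 - <<'E'
from h import *
r.move_pose([.45,.11,.20],rot(np.radians(-5)))
p,d,c,T=snap("wrist","w1.png"); np.savez("/tmp/w1",d=d,T=T)
for q in ["base","tray_ref","posts_ref","rings_ref","lever_ref"]: print(q,place("wrist",q,T))
print(sensors.current_clock(),sensors.current_eef_pos(),sensors.current_wrist_force())
E
```

```text
base [(0.9, array([4.776e-01, 6.360e-02, 3.000e-04]))]
tray_ref [(0.79, array([0.426 , 0.0643, 0.0229]))]
posts_ref [(0.6, array([0.4813, 0.0601, 0.0183])), (0.53, array([0.5155, 0.0556, 0.0201]))]
rings_ref [(0.56, array([0.5172, 0.0565, 0.0217]))]
lever_ref [(0.89, array([0.506 , 0.1236, 0.0416]))]
3.05 [0.44995538 0.11034838 0.19997763] [ 0.13348561 -0.02014527 -0.39813076]
```

View pics/w1.png

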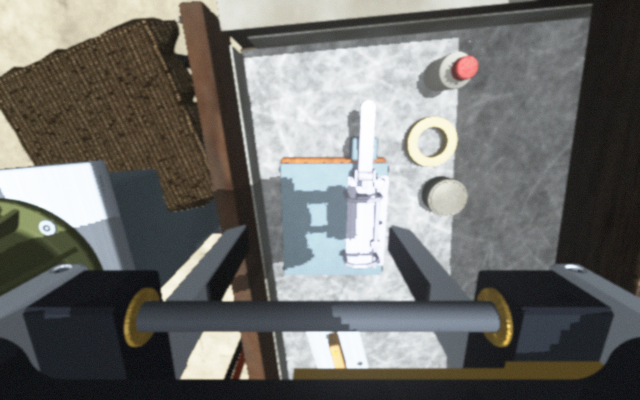

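The wrist view shows the fixture with the tray at px 283–387 × 160–272 and the lever from (367,180) to its tip at (369,103). The fingers straddle the lever line. I'll measure both from the depth.

Run:
```python
from h import *
z=np.load("/tmp/w1.npz"); c=imaging.calibration("wrist"); W=world(z['d'],c,z['T']); p=cv2.imread("pics/w1.png")
sl=W[200:260,290:340].reshape(-1,3); print("tray z",np.nanpercentile(sl[:,2],[10,50,90]))
m=(W[...,2]>.024)&(W[...,2]<.04)&(W[...,0]>.38)&(W[...,0]<.56)&(W[...,1]>-.05)&(W[...,1]<.16)
m=cv2.morphologyEx(m.astype(np.uint8),cv2.MORPH_OPEN,np.ones((5,5),np.uint8))>0
print("tray",cv2.minAreaRect(W[m][:,:2].astype(np.float32)))
m=np.zeros((400,640),bool); m[95:180,350:385]=1; m&=(W[...,2]>.047)&(W[...,2]<.075)
P=W[m]; print(len(P),cv2.minAreaRect(P[:,:2].astype(np.float32)),P[:,1].max())
l=np.polyfit(P[:,1],P[:,0],1); print("x=%.4f*y+%.4f"%tuple(l))
for y in np.arange(.12,.22,.01):
    q=P[abs(P[:,1]-y)<.005]
    if len(q): print(y.round(3),len(q),np.median(q[:,2]).round(4),q[:,0].min().round(4),q[:,0].max().round(4),np.median(q[:,0]).round(4))
cal={n:(imaging.calibration(n)) for n in ["top"]}
f=np.load("/tmp/w1.npz")
m=(W[...,0]>.4)&(W[...,0]<.43)&(W[...,1]>.17)&(W[...,1]<.25); print("floor",np.nanmedian(W[m][:,2]))
```

```text
tray z [0.0315865  0.03250198 0.03344038]
tray ((0.4653775095939636, 0.06118202954530716), (0.15172982215881348, 0.1338265985250473), 85.29341125488281)
1366 ((0.5078346133232117, 0.1610995978116989), (0.08645927906036377, 0.027813013643026352), 85.90385437011719) 0.20421784175115731
x=0.0872*y+0.4934
0.12 127 0.0597 0.4912 0.5185 0.505
0.13 172 0.0577 0.492 0.5171 0.5046
0.14 151 0.0574 0.4929 0.5196 0.505
0.15 192 0.0575 0.4932 0.521 0.5056
0.16 182 0.0582 0.4937 0.5213 0.5069
0.17 143 0.059 0.4975 0.5162 0.5083
0.18 140 0.0594 0.5012 0.5178 0.5093
0.19 147 0.0598 0.5026 0.5178 0.5101
0.2 112 0.0604 0.5031 0.518 0.5104
floor 0.0007445287576494652
```

Base origin is about (0.480, 0.060), yaw -4.9°, h≈0.032, lever angle about 0.04. All of these agree with the given sizes. Next I grip the lever near its end and lift it along its arc.

```bash
cat >> h.py <<'E'
PSI=np.radians(-4.9); O=np.array([.4796,.0598]); H=.032
def bw(x,y,z=0,psi=None):
    p=PSI if psi is None else psi
    c,s=np.cos(p),np.sin(p); return np.array([O[0]+c*x-s*y,O[1]+s*x+c*y,z])
E
python3 - <<'E'
from h import *
rv=rot(PSI); rr=.067; off=.016
def tp(th): return bw(.020,.065+rr*np.cos(th),H+.022+rr*np.sin(th)-off)
p=tp(.04); up=p.copy(); up[2]=.12
r.move_pose(up,rv)
print("hit",r.move_linear(p,vel=.06,contact_N=6), sensors.current_eef_pos(),p)
r.gripper_close(15); print("gap",sensors.current_finger_gap(),sensors.current_wrist_force(),sensors.current_clock())
for th in np.arange(.12,.72,.1):
    r.move_linear(tp(th),vel=.05); print(round(th,2),np.round(sensors.current_wrist_force(),1),round(sensors.current_finger_gap(),3))
print(sensors.current_clock())
p,d,c,T=snap("wrist","w2.png"); snap("scene","s2.png")
E
```

```text
hit False [0.51100199 0.18962443 0.04104265] [0.51079736 0.18955584 0.04067929]
gap 0.16690682974296414 [-2.56442282  0.88546336  0.62573543] 6.275
0.12 [-4.1 -1.   0.4] 0.166
0.22 [-4.8 -0.7  1.4] 0.164
0.32 [-4.9 -0.2  1.4] 0.168
0.42 [-5.8 -1.2  1.8] 0.167
0.52 [-6.3 -2.2  1.9] 0.162
0.62 [-7.2 -1.7  2.6] 0.164
7.95
```

View pics/w2.png

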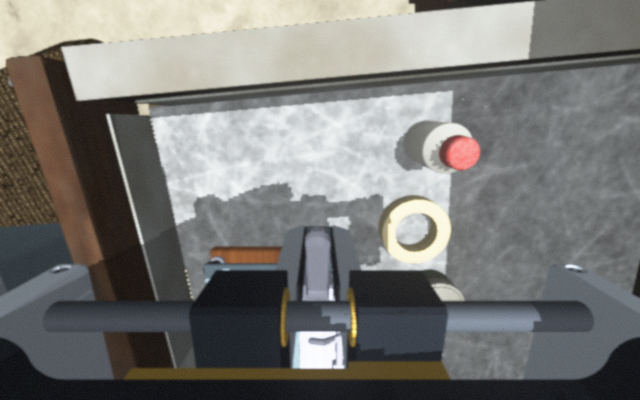

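The lever is held between the pads (gap about 15.6 mm), raised to about 0.62 rad. I'll release it so it springs up, then back away and go over to the plate.

Run:
```python
from h import *
r.gripper_open(); r.pause(.3)
e=np.array(sensors.current_eef_pos()); print(e)
b=bw(.02,.155,.20); r.move_linear(b,vel=.2)
snap("scene","s3.png")
print(place("scene","lever_ref",cw("scene")[1]))
P=np.array([.43,-.12,.24]); r.move_pose(P,rot(np.radians(9)))
p,d,c,T=snap("wrist","w3.png"); np.savez("/tmp/w3",d=d,T=T)
print(place("wrist","plate_grip",T)); t=spotter.trace("wrist","plate_grip"); 
np.save("/tmp/pm",t[0]["mask"]) if t else None
p,d,c,T=snap("top","t3.png"); print(place("top","plate_grip",T)); np.savez("/tmp/t3",d=d,T=T)
print(sensors.current_clock())
im=cv2.imread("pics/s3.png")[140:260,220:460]; cv2.imwrite("pics/s3z.png",cv2.resize(im,None,fx=3,fy=3,interpolation=cv2.INTER_CUBIC))
```

```text
[0.50975777 0.17717238 0.07694125]
[(0.57, array([0.5024, 0.1235, 0.0381]))]
[(0.63, array([ 0.4569, -0.1552,  0.0206]))]
[(0.41, array([ 0.4823,  0.0544, -0.0005]))]
12.05
```

View pics/s3z.png

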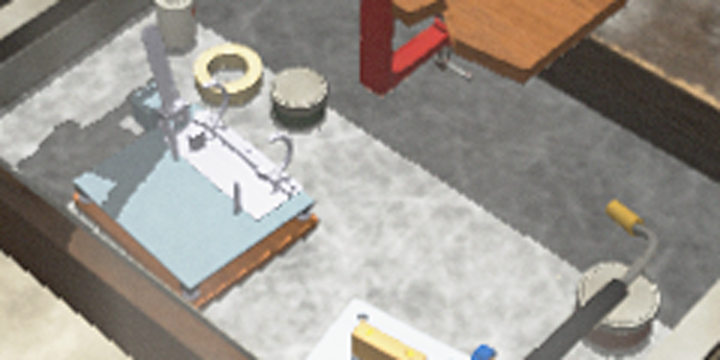

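View pics/w3.png

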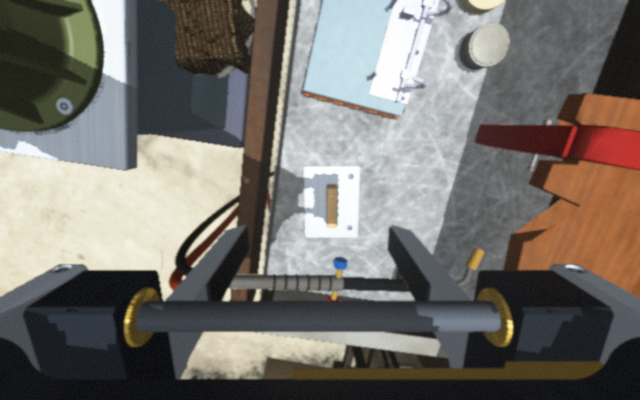

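Rings open and lever up (scene crop: lever vertical at about (160,80), ring tips swung back, posts free). The wrist view shows the plate at px (305–358, 168–238), with holes near (350,177) and (349,228). I'll measure holes and grip precisely.

Run:
```python
from h import *
z=np.load("/tmp/w3.npz"); c=imaging.calibration("wrist"); T=z['T']; W=world(z['d'],c,T); p=cv2.imread("pics/w3.png")
f,cx,cy=K(c)
def ray(u,v,zz):
    d=T[:3,:3]@np.array([(u-cx)/f,(v-cy)/f,1]); return T[:3,3]+d*(zz-T[2,3])/d[2]
cv2.imwrite("pics/w3z.png",cv2.resize(p[155:250,290:375],None,fx=6,fy=6,interpolation=cv2.INTER_NEAREST))
m=(W[...,2]>.025)&(W[...,2]<.05)&(abs(W[...,0]-.455)<.04)&(abs(W[...,1]+.157)<.05)
P=W[m]; print("grip",len(P),cv2.minAreaRect(P[:,:2].astype(np.float32)),np.median(P[:,2]))
g=cv2.cvtColor(p,cv2.COLOR_BGR2GRAY).astype(float)
for u0,v0 in [(350,177),(349,228)]:
    s=g[v0-6:v0+7,u0-6:u0+7]; print(s.astype(int))
    w=np.clip(215-s,0,None); vv,uu=np.mgrid[v0-6:v0+7,u0-6:u0+7]
    u,v=(w*uu).sum()/w.sum(),(w*vv).sum()/w.sum(); print(u,v,ray(u,v,.005))
```

```text
grip 480 ((0.45639029145240784, -0.15652227401733398), (0.015713663771748543, 0.059138551354408264), 9.434305191040039) 0.035131052729646395
[[254 254 254 254 254 254 254 254 254 254 254 254 254]
 [254 254 254 254 253 252 252 252 252 253 254 254 254]
 [254 254 254 253 250 242 235 234 240 250 253 254 254]
 [254 254 253 250 239 219 200 194 207 236 251 253 254]
 [254 254 252 245 226 200 189 179 182 218 247 253 254]
 [254 253 251 243 217 195 186 179 176 206 245 253 254]
 [254 254 252 244 219 195 183 179 180 220 247 253 254]
 [254 254 253 248 233 209 195 190 209 238 251 254 254]
 [254 254 253 252 247 237 231 231 242 250 253 254 254]
 [254 254 254 254 253 251 250 250 252 253 254 254 254]
 [253 254 254 254 254 254 254 253 254 254 254 254 254]
 [253 254 254 254 254 254 254 254 254 254 254 254 254]
 [253 254 254 254 254 254 254 254 254 254 254 254 254]]
350.77516059957173 176.08351177730194 [ 0.47885937 -0.1131797   0.005     ]
[[250 251 252 253 252 252 251 250 251 251 252 252 251]
 [250 251 252 252 252 250 249 249 250 251 251 251 251]
 [250 250 251 250 249 246 240 241 245 249 250 250 251]
 [250 250 250 247 240 226 218 218 232 244 249 250 250]
 [250 250 248 240 225 204 193 191 202 233 246 251 250]
 [250 250 247 237 213 189 178 175 183 222 244 249 250]
 [250 250 247 235 207 180 167 161 173 223 245 250 250]
 [250 250 247 241 220 193 175 176 200 235 247 250 249]
 [250 250 250 248 241 230 219 222 235 246 250 250 249]
 [250 250 250 250 249 246 243 245 247 250 250 250 249]
 [249 250 251 251 251 250 249 249 250 250 250 251 249]
 [250 250 251 251 251 250 250 249 250 250 250 250 249]
 [250 250 250 251 251 250 249 249 250 250 250 250 248]]
349.4843137254902 227.6843137254902 [ 0.49194231 -0.19281385  0.005     ]
```

View pics/w3z.png

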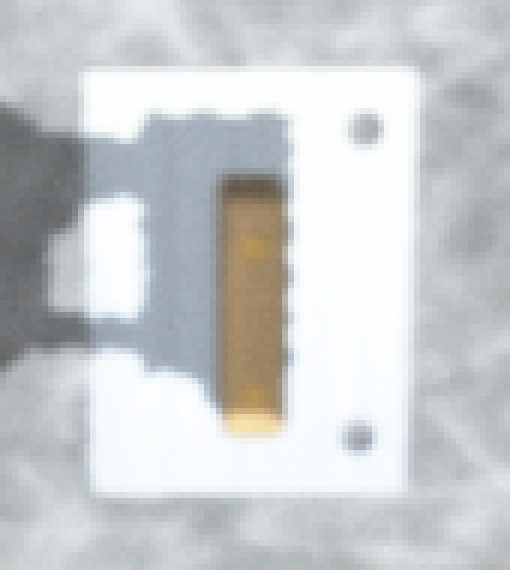

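The hole spacing measures 80.7 mm (nominal 80), yaw +9.3°, and the grip centre is about (0.4576, -0.157). I'll grasp with the fingertips just above the plate, lift slightly, and shift +y clear of the torch before lifting fully.

Run:
```python
from h import *
a=np.radians(9.3); rv=rot(a)
g=np.array([.4574,-.1571,.09]); r.move_pose(g,rv)
g[2]=.010; print("hit",r.move_linear(g,vel=.08,contact_N=5),sensors.current_eef_pos())
r.gripper_close(20); print("gap",sensors.current_finger_gap()*94)
g[2]=.022; r.move_linear(g,vel=.05)
g[1]+=.035; r.move_linear(g,vel=.1)
g[2]=.14; r.move_linear(g,vel=.12)
p,d,c,T=snap("wrist","w4.png"); np.savez("/tmp/w4",d=d,T=T,e=sensors.current_eef_pos(),rv=sensors.current_tool_rot())
print(sensors.current_finger_gap()*94,sensors.current_wrist_force(),sensors.current_clock())
```

```text
hit False [ 0.45767164 -0.15720536  0.0104456 ]
gap 15.535296761405856
15.787039029586659 [ 0.0828017  -0.30394368 -2.37479363] 17.125
```

View pics/w4.png

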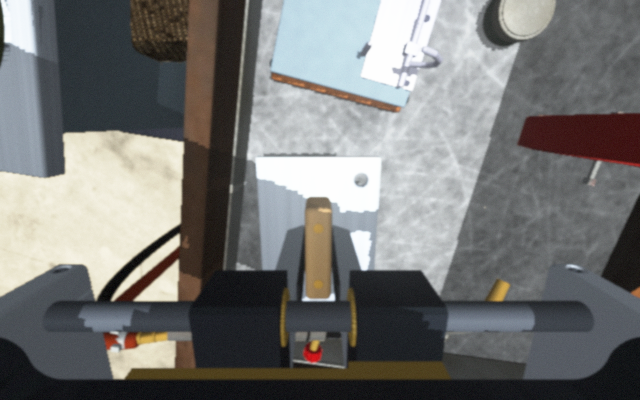

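The grip is held and the +y hole is visible at px (361,180). I'll get the hole's position in the tool frame, then look at the posts with the tool offset.

Run:
```python
from h import *
z=np.load("/tmp/w4.npz"); c=imaging.calibration("wrist"); p=cv2.imread("pics/w4.png"); g=cv2.cvtColor(p,cv2.COLOR_BGR2GRAY).astype(float)
f,cx,cy=K(c); C=np.array(c["tool_from_camera"])
u0,v0=361,180; s=g[v0-10:v0+11,u0-10:u0+11]; w=np.clip(200-s,0,None); vv,uu=np.mgrid[v0-10:v0+11,u0-10:u0+11]
u,v=(w*uu).sum()/w.sum(),(w*vv).sum()/w.sum(); dd=C[:3,:3]@np.array([(u-cx)/f,(v-cy)/f,1])
print(u,v,C[:3,3]+dd*(.0054-C[2,3])/dd[2])
r.move_pose(bw(-.028,-.12,.15),rot(PSI))
p,d,c,T=snap("wrist","w5.png"); np.savez("/tmp/w5",d=d,T=T); print(sensors.current_clock())
cv2.imwrite("pics/w5z.png",cv2.resize(p[0:200,240:440],None,fx=3,fy=3,interpolation=cv2.INTER_CUBIC))
```

```text
360.59319858838626 181.39525184472248 [0.03834891 0.02912377 0.0054    ]
17.625
```

View pics/w5.png

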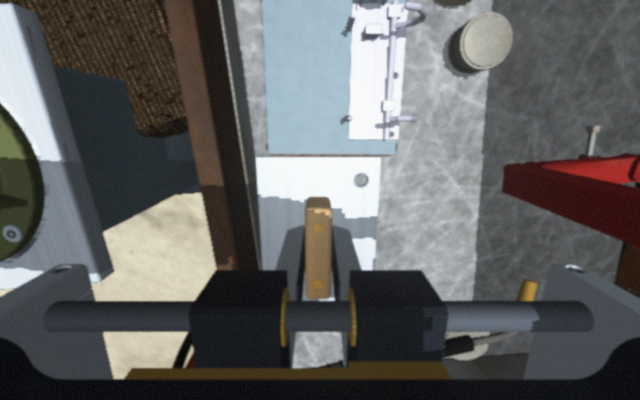

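View pics/w5z.png

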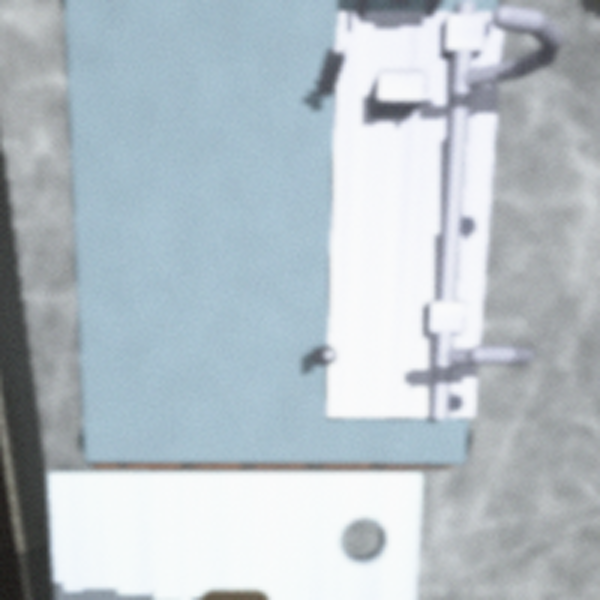

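Run:
```python
from h import *
p=cv2.imread("pics/w5.png")
a=cv2.resize(p[105:135,330:365],None,fx=14,fy=14,interpolation=cv2.INTER_NEAREST)
b=cv2.resize(p[5:45,330:365],None,fx=10,fy=10,interpolation=cv2.INTER_NEAREST)
H=max(a.shape[0],b.shape[0]); o=np.zeros((H,a.shape[1]+b.shape[1],3),np.uint8); o[:a.shape[0],:a.shape[1]]=a; o[:b.shape[0],a.shape[1]:]=b
cv2.imwrite("pics/w5p.png",cv2.resize(o,(800,int(H*800/o.shape[1]))));print(o.shape)
z=np.load("/tmp/w5.npz"); c=imaging.calibration("wrist"); T=z['T']; W=world(z['d'],c,T)
print((W[110:128,338:360,2]*1000).round()[::1].astype(int))
```

```text
(420, 840, 3)
[[                  32                   33                   32
                    31                   33                   32
                    31                   33                   32
                    33                   33                   34
                    34                   35                   33
                    33                   34                   35
                    34                   34                   35
                    33]
 [                  33                   32                   32
                    34                   33                   32
                    32                   32                   33
                    31                   33                   33
                    34                   34                   35
                    33                   33                   32
                    33                   34                   32
                    33]
 [                  32                   33                   33
                    32                   32                   3
[... 6896 characters left out ...]
    34
                    33                   34                   34
                    33                   35                   35
                    33]
 [                  32                   32                   32
                    32                   33                   32
                    32                   33                   33
                    32                   34                   32
                    33                   34                   34
                    33                   33                   35
                    33                   34                   34
                    33]]<stdin>:8: RuntimeWarning: invalid value encountered in cast
```

View pics/w5p.png

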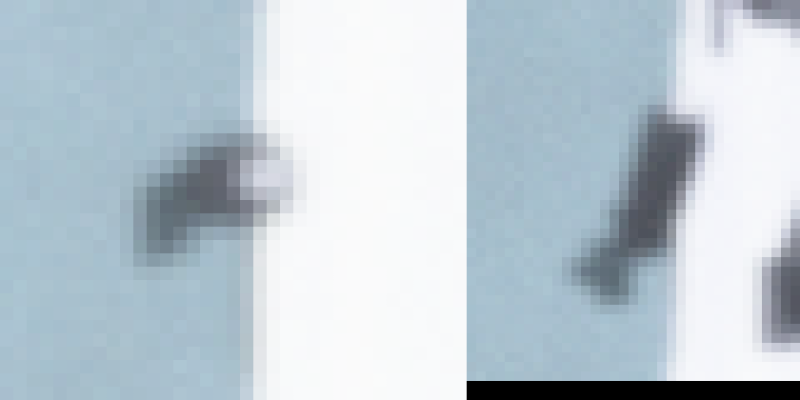

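Depth resolves the posts well: the tip of the near post is at px (349,118), z≈0.067. I'll fit both posts from the depth.

Run:
```python
from h import *
z=np.load("/tmp/w5.npz"); c=imaging.calibration("wrist"); T=z['T']; W=world(z['d'],c,T)
Ti=np.linalg.inv(T@np.linalg.inv(np.array(c["tool_from_camera"])))
res=[]
for (v0,v1,u0,u1) in [(110,128,338,360),(8,40,338,360)]:
    S=W[v0:v1,u0:u1].reshape(-1,3); S=S[~np.isnan(S[:,0])]
    for lo in (.06,.0635):
        q=S[(S[:,2]>lo)&(S[:,2]<.075)]; print(lo,len(q),q.mean(0).round(4) if len(q) else None, np.ptp(q,axis=0).round(4) if len(q) else None)
    q=S[(S[:,2]>.0635)&(S[:,2]<.075)]; res.append(q.mean(0))
res=np.array(res); d=res[1]-res[0]; print("dist",np.linalg.norm(d[:2]),"yaw",np.degrees(np.arctan2(-d[0],d[1])),"mid",res.mean(0))
print("pred",bw(0,-.04),bw(0,.04))
sl=W[110:150,280:330].reshape(-1,3); print("tray",np.nanmedian(sl[:,2]), np.nanmedian(W[160:175,270:300,2]))
```

```text
0.06 27 [0.4755 0.0198 0.0637] [0.0053 0.0045 0.0077]
0.0635 15 [0.4758 0.0199 0.0655] [0.0026 0.0035 0.0042]
0.06 36 [0.4825 0.0986 0.0638] [0.005  0.0046 0.007 ]
0.0635 17 [0.4825 0.0988 0.066 ] [0.0025 0.0036 0.0032]
dist 0.07920503488555788 yaw -4.840242255702677 mid [0.47911484 0.05935457 0.06571237]
pred [0.47618332 0.01994619 0.        ] [0.48301668 0.09965381 0.        ]
tray 0.03256763798479417 0.14543905696302767
```

Run:
```python
from h import *
c=imaging.calibration("wrist"); C=np.array(c["tool_from_camera"]); f,cx,cy=K(c)
for n in ("w4","w5"):
    z=np.load("/tmp/%s.npz"%n); Wt=world(z['d'],c,C)
    m=(abs(Wt[...,2]-.005)<.005)&(Wt[...,0]>.0)&(abs(Wt[...,1])<.05); m[:140]=0
    m=cv2.morphologyEx(m.astype(np.uint8),cv2.MORPH_OPEN,np.ones((3,3),np.uint8))>0
    P=Wt[m]; pl=np.linalg.lstsq(np.c_[P[:,:2],np.ones(len(P))],P[:,2],rcond=None)[0]
    print(n,len(P),"plane",pl.round(4))
    for v in (160,165,170,175):
        u=np.where(m[v])[0]; print(v,u.min(),u.max(),Wt[v,u.min()].round(4),Wt[v,u.max()].round(4))
    for u in (270,290,330,345):
        v=np.where(m[:,u])[0]; print(u,v.min(),Wt[v.min(),u].round(4))
    p=cv2.imread("pics/%s.png"%n); g=cv2.cvtColor(p,cv2.COLOR_BGR2GRAY)
    # depth hole
    hm=(z['d'][168:195,348:375]-np.median(z['d'][165:170,340:345])>.0025)
    vv,uu=np.where(hm); print("hole depth px",len(vv),uu.mean()+348,vv.mean()+168,uu.min()+348,uu.max()+348,vv.min()+168,vv.max()+168)
    print(g[170:193,361].tolist()); print(g[181,350:374].tolist())
```

```text
w4 8037 plane [-0.0015  0.0013  0.0045]
160 256 379 [ 0.0527 -0.0391  0.0049] [0.0527 0.0402 0.0052]
165 256 379 [ 0.0495 -0.0393  0.0048] [0.0497 0.04   0.0036]
170 256 379 [ 0.0462 -0.0396  0.0052] [0.0463 0.0404 0.0043]
175 257 378 [ 0.0429 -0.039   0.0049] [0.0432 0.0398 0.0036]
270 157 [ 0.0548 -0.0298  0.0037]
290 157 [ 0.0548 -0.017   0.0035]
330 157 [0.0547 0.0085 0.0043]
345 157 [0.0548 0.0181 0.0036]
hole depth px 463 360.7818574514039 185.34557235421167 348 374 168 194
[254, 253, 244, 225, 209, 200, 194, 188, 175, 172, 171, 175, 173, 181, 172, 159, 185, 229, 249, 253, 254, 254, 254]
[254, 254, 252, 240, 203, 163, 142, 138, 142, 155, 166, 175, 172, 173, 168, 166, 165, 195, 234, 250, 254, 254, 254, 254]
w5 8043 plane [-0.0017  0.0024  0.0044]
160 256 379 [ 0.0528 -0.039   0.0041] [0.0527 0.0402 0.0053]
165 256 379 [ 0.0496 -0.0391  0.0037] [0.0495 0.0404 0.0051]
170 256 379 [ 0.0463 -0.0393  0.0041] [0.0464 0.0403 0.0038]
175 257 378 [ 0.043  -0.0389  0.0044] [0.0431 0.0399 0.0041]
270 157 [ 0.0547 -0.03    0.0048]
290 157 [ 0.0545 -0.0173  0.0064]
330 157 [0.0547 0.0085 0.0048]
345 157 [0.0547 0.0181 0.0044]
hole depth px 438 360.783105022831 185.57762557077626 348 374 173 194
[249, 245, 224, 186, 165, 161, 160, 163, 167, 166, 166, 163, 164, 166, 154, 144, 163, 203, 234, 244, 247, 247, 247]
[249, 248, 240, 225, 192, 176, 163, 162, 163, 166, 163, 163, 167, 173, 171, 159, 145, 156, 200, 235, 247, 250, 249, 249]
```

The camera-measured hole sits at tool (39.3, 29.2) mm and the nominal is (40, 28), so this is consistent to about 1 mm. The post midpoint is (0.4791, 0.0597). Before transit I'll check the clamp's extent against the gripper body.

Run:
```python
from h import *
z=np.load("/tmp/scene.npz"); p=cv2.imread("pics/scene1.png"); c=imaging.calibration("scene"); W=world(z['d'],c,z['T'])
m=(W[...,0]>.48)&(W[...,0]<.62)&(W[...,1]>-.2)&(W[...,1]<.06)&(W[...,2]>.1)
Q=W[m]; print("scene",Q.min(0),Q.max(0)); 
for z0 in np.arange(.1,.32,.03):
    q=Q[(Q[:,2]>=z0)&(Q[:,2]<z0+.03)]
    if len(q): print(z0.round(2),len(q),q.min(0).round(3),q.max(0).round(3))
z=np.load("/tmp/w5.npz"); c=imaging.calibration("wrist"); W=world(z['d'],c,z['T'])
m=(W[...,0]>.48)&(W[...,0]<.62)&(W[...,1]>-.2)&(W[...,1]<.06)&(W[...,2]>.1); m[:,:480]=0; m[250:]=0
Q=W[m]; print("wrist",Q.min(0),Q.max(0))
```

```text
scene [ 0.56599989 -0.16330218  0.11958491] [0.61994351 0.00163616 0.26029887]
0.1 37 [ 0.572 -0.044  0.12 ] [ 0.618 -0.024  0.13 ]
0.13 156 [ 0.569 -0.044  0.13 ] [ 0.62  -0.023  0.16 ]
0.16 108 [ 0.569 -0.044  0.16 ] [ 0.591 -0.023  0.19 ]
0.19 349 [ 0.568 -0.163  0.19 ] [0.619 0.001 0.22 ]
0.22 926 [ 0.566 -0.163  0.22 ] [0.62  0.002 0.25 ]
0.25 178 [ 0.57  -0.044  0.25 ] [ 0.62 -0.02  0.26]
wrist [ 0.57140758 -0.04676221  0.12096989] [ 0.61995932 -0.02062183  0.2244159 ]
```

The clamp is at x≥0.566 and the body reaches about 0.54, so it clears. I'll hover over the posts and check before lowering.

```bash
cat >> h.py <<'E'
O=np.array([.4791,.0597]); PSI=np.radians(-4.85)
E
python3 - <<'E'
from h import *
rv=rot(PSI)
t=bw(-.0288,.0003,.12)
r.move_linear(t,vel=.2,rot=rv)
t[2]=.084; r.move_linear(t,vel=.1)
e=np.array(sensors.current_eef_pos()); print(e,t,sensors.current_wrist_force())
p,d,c,T=snap("wrist","w6.png"); np.savez("/tmp/w6",d=d,T=T); print(sensors.current_clock())
cv2.imwrite("pics/w6z.png",cv2.resize(p[130:230,250:420],None,fx=4.5,fy=4.5,interpolation=cv2.INTER_CUBIC))
W=world(d,c,T); print((W[170:192,350:374,2]*1000).round(0).tolist()[0][:3])
for v in range(170,192): print(" ".join("%3.0f"%(1000*x) for x in W[v,350:374,2]))
E
```

```text
[0.45066038 0.06198553 0.0844006 ] [0.45042848 0.06243389 0.084     ] [ 0.11600811 -0.88462043 -2.55621964]
18.95
[79.0, 80.0, 80.0]
 79  80  80  79  80  80  80  79  80  80  80  81  80  80  79  79  80  79  80  79  80  80  80  80
 80  80  80  81  80  80  80  81  81  80  80  79  81  80  79  80  79  81  80  81  81  80  79  80
 80  80  80  79  79  80  80  81  80  81  80  79  81  80  80  80  80  81  80  80  80  79  78  80
 80  79  80  80  79  80  79  80  80  80  61  79  78  79  80  79  80  80  81  80  81  80  80  79
 80  79  81  79  79  80  79  65  65  67  63  34  34  34  80  80  80  80  79  79  81  81  81  80
 81  79  81  80  80  80  64  67  66  66  66  35  33  34  34  76  79  78  80  79  80  80  80  82
 79  81  79  80  80  62  64  66  66  68  64  33  34  34  33  34  79  81  79  80  79  80  80  80
 80  79  80  81  33  61  63  66  66  67  34  33  34  33  33  34  78  79  79  79  80  79  80  80
 81  80  80  79  32  32  34  34  34  33  33  34  34  33  34  32  76  79  79  80  82  83  80  80
 80  80  80  78  32  32  33  35  33  34  34  35  34  33  34  33  75  80  80  79  80  81  81  81
 80  80
[... 444 characters left out ...]
  79  81  80  80  80  80  80
 80  81  81  81  80  79  78  76  75  33  76  75  76  77  79  79  79  80  81  79  81  80  80  79
 81  80  81  80  79  80  79  80  78  79  79  79  79  79  80  79  81  81  80  80  79  80  80  81
 81  80  80  79  80  80  80  80  80  79  78  81  80  81  79  80  81  79  79  79 nan  79  78  80
 81  81  80  80  80  81  80  79  80  79  81  80 nan  80  79  79  82  80  80  80  80  80  81  79
 80  79  80  80  80  81  80  80  80  80  81  80 nan  79  79  79  81  80  80  81  79  81  81  81
 81  80  80  81  81  80  80  80  79  79  80  80  80  81  81  80  81  79  80  81  81  80  79  81
 80  80  81  80  80  81  79  80  80  80  80  80  80  80  80  80  80  80  81  80  80  80  80  81
```

View pics/w6z.png

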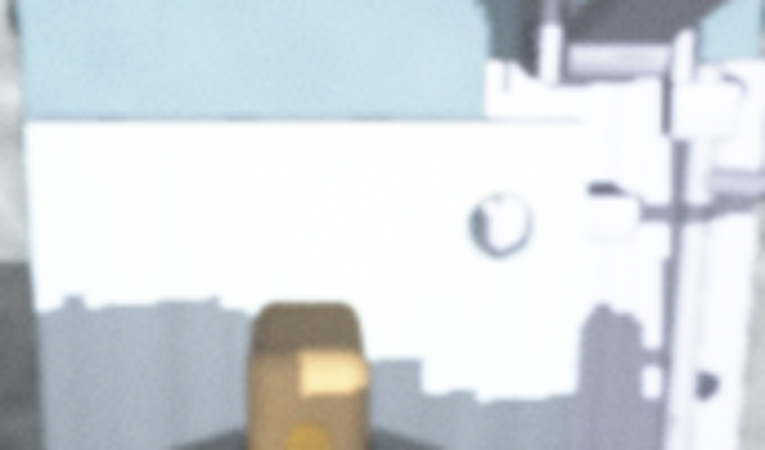

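Run:
```python
from h import *
z=np.load("/tmp/w6.npz"); c=imaging.calibration("wrist"); T=z['T']; W=world(z['d'],c,T); f,cx,cy=K(c)
def ray(u,v,zz):
    d=T[:3,:3]@np.array([(u-cx)/f,(v-cy)/f,1]); return T[:3,3]+d*(zz-T[2,3])/d[2]
S=W[172:180,350:366].reshape(-1,3); q=S[(S[:,2]>.0605)&(S[:,2]<.07)]; t=S[(S[:,2]>.0635)&(S[:,2]<.07)]
Rb=np.array([[np.cos(PSI),np.sin(PSI)],[-np.sin(PSI),np.cos(PSI)]])
for (u,v) in [(360.4,179.9)]:
    hc=ray(u,v,.0797); print("hole",hc, "post-hole in base:",(Rb@(t.mean(0)-hc)[:2]*1000).round(2),(Rb@(q.mean(0)-hc)[:2]*1000).round(2),len(t),len(q))
    print(t.mean(0))
```

```text
hole [0.482585   0.09911862 0.0797    ] post-hole in base: [0.27 0.33] [0.26 0.18] 16 21
[0.48288021 0.09942908 0.06584633]
```

Post and hole are aligned within about 0.4 mm. I'll lower slowly with contact detection.

```bash
python3 - <<'E'
from h import *
t=bw(-.0284,.0006,.084)
for zz in (.074,.066,.060,.052,.046,.040):
    t[2]=zz; hit=r.move_linear(t,vel=.03,contact_N=4)
    e=np.array(sensors.current_eef_pos()); print(zz,hit,e.round(4),np.round(sensors.current_wrist_force(),1))
    if hit: break
print(sensors.current_clock())
p,d,c,T=snap("wrist","w7.png"); np.savez("/tmp/w7",d=d,T=T); snap("scene","s7.png")
E
python3 -c "
import cv2
im=cv2.imread('pics/s7.png')[140:260,220:460]; cv2.imwrite('pics/s7z.png',cv2.resize(im,None,fx=3,fy=3))
im=cv2.imread('pics/w7.png')[60:260,220:440]; cv2.imwrite('pics/w7z.png',cv2.resize(im,None,fx=3,fy=3))"
```

```text
0.074 False [0.4508 0.0627 0.0739] [-0.3 -0.5 -1.6]
0.066 False [0.4508 0.0627 0.0658] [ 0.6 -0.1 -2.3]
0.06 False [0.4508 0.0627 0.0598] [-0.6  0.1 -1.5]
0.052 False [0.4508 0.0627 0.0518] [-0.5  0.  -1.9]
0.046 False [0.4507 0.0627 0.0458] [ 0.3  0.6 -2.5]
0.04 True [0.4513 0.0628 0.0414] [1.2 0.2 2.2]
21.2
```

View pics/w7z.png

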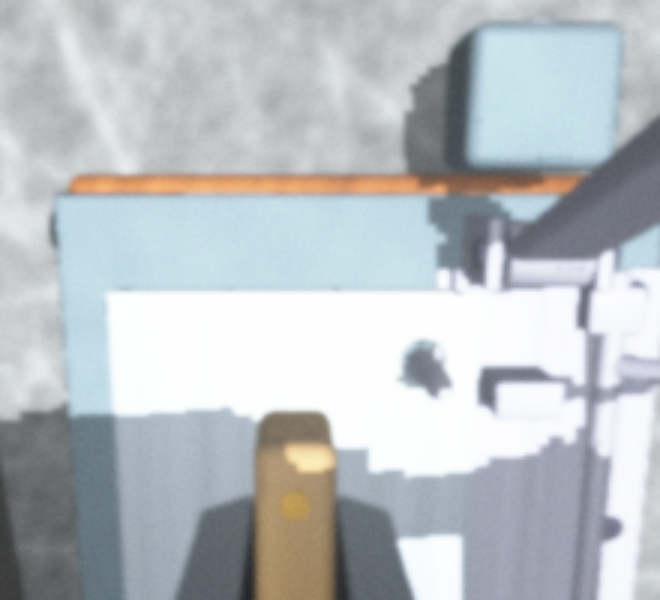

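The plate went down both posts without side load and touched the tray at TCP z≈0.041. Release and check.

Run:
```python
from h import *
r.gripper_open(); e=np.array(sensors.current_eef_pos()); print(np.round(sensors.current_wrist_force(),1))
e[2]=.16; r.move_linear(e,vel=.15)
r.pause(.2)
e2=bw(-.035,.0,.20); r.move_linear(e2,vel=.2)
p,d,c,T=snap("wrist","w8.png"); np.savez("/tmp/w8",d=d,T=T); print(place("wrist","plate_grip",T),bw(-.028,0,.052))
W=world(d,c,T)
B=(W[...,:2]-O)@np.array([[np.cos(PSI),-np.sin(PSI)],[np.sin(PSI),np.cos(PSI)]])
m=(W[...,2]>.055)&(W[...,2]<.075)&(B[...,0]>-.045)&(B[...,0]<-.012)&(abs(B[...,1])<.04)
print("grip in base",cv2.minAreaRect(B[m].astype(np.float32)),np.median(W[m][:,2]))
m=(abs(W[...,2]-.037)<.005)&(B[...,0]>-.06)&(B[...,0]<.006)&(abs(B[...,1])<.05)
Q=np.c_[B[m],W[m][:,2]]; print("plane",len(Q),np.linalg.lstsq(np.c_[Q[:,:2],np.ones(len(Q))],Q[:,2],rcond=None)[0])
# lever points
m=(abs(B[...,0]-.02)<.012)&(B[...,1]>.06)&(B[...,1]<.12)&(W[...,2]>.06); L=np.c_[B[m],W[m][:,2]]
print("lever",len(L),L.min(0),L.max(0))
print(sensors.current_clock())
```

```text
[-0.5  0.3 -0.6]
[(0.63, array([0.4504, 0.061 , 0.0538]))] [0.45120026 0.06206733 0.052     ]
grip in base ((-0.02759794145822525, 0.0014476403594017029), (0.015057673677802086, 0.05848875269293785), 0.017592445015907288) 0.06724135721020996
plane 3474 [-0.003472   -0.0012813   0.03735581]
lever 519 [0.01211311 0.06111793 0.06002389] [0.03132442 0.08887619 0.1356279 ]
24.15
```

View pics/w8.png

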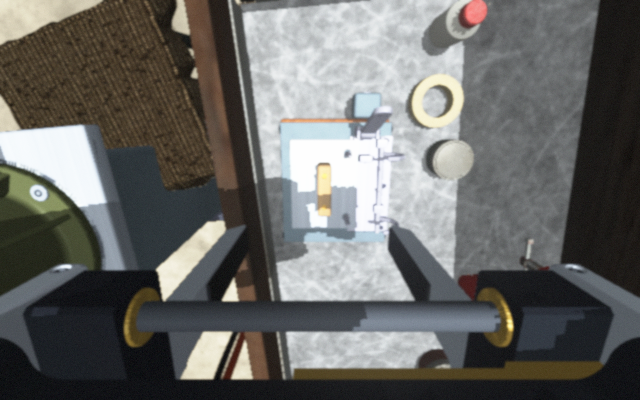

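The plate lies flat (slope under 0.004, h≈0.0324), with the grip at base (-27.6, +1.4) mm. The lever tip is up at z≈0.136. I'll shut the fingers and sweep the lever down along its arc from the -y side.

Run:
```python
from h import *
rv=rot(PSI); r.gripper_close(20)
r.move_linear(bw(.020,.050,.19),vel=.2,rot=rv)
r.move_linear(bw(.020,.052,.121),vel=.1,contact_N=5)
f0=np.array(sensors.current_wrist_force()); print("f0",f0.round(1))
rr=.070; zp=.0322+.022
def tp(th):
    y=.065+rr*np.cos(th)-.0025*np.sin(th)-.008; zz=zp+rr*np.sin(th)+.0025*np.cos(th); return bw(.020,y,zz)
for th in (1.3,1.2,1.1,1.0,.9,.8,.7,.6,.5,.4,.3,.2,.12):
    hit=r.move_linear(tp(th),vel=.06,contact_N=11)
    f=np.array(sensors.current_wrist_force())-f0; print(th,hit,np.array(sensors.current_eef_pos()).round(4),f.round(1))
    if hit: break
print(sensors.current_clock()); snap("wrist","w9.png"); snap("scene","s9.png")
```

```text
f0 [ 0.5 -0.9  0.1]
1.3 False [0.5053 0.1314 0.1224] [-0.3 -0.   1.5]
1.2 False [0.5059 0.1378 0.1204] [-0.2 -0.1  0.4]
1.1 False [0.5064 0.1442 0.1177] [ 0.7 -1.6  1. ]
1.0 False [0.5069 0.1504 0.1144] [ 0.1 -0.9  0.3]
0.9 False [0.5073 0.1562 0.1106] [ 0.3 -2.3  0.5]
0.8 False [0.5078 0.1615 0.1062] [-0.1 -1.5  0.1]
0.7 False [0.5082 0.1666 0.1013] [-0.6 -1.9  0.5]
0.6 False [0.5086 0.171  0.0959] [-0.  -0.6  0.1]
0.5 False [0.509  0.175  0.0901] [-0.8 -0.8 -0.7]
0.4 False [0.5092 0.1783 0.0835] [-0.3  0.6 -0.1]
0.3 False [0.5093 0.1809 0.0768] [0.3 0.8 0.1]
0.2 False [0.5094 0.1828 0.0701] [-0.7  0.2 -0.4]
0.12 False [0.5095 0.1837 0.0646] [-0.9  1.2 -0.2]
30.625
```

View pics/w9.png

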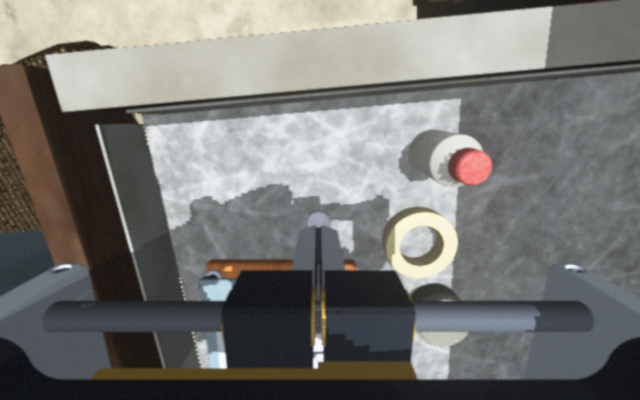

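The lever follows and its tip is visible under the fingers at px (319,217). Next is the final slow press onto the stop with a force limit.

Run:
```python
from h import *
e=np.array(sensors.current_eef_pos()); t=bw(.020,.128,.0646); 
f0=np.array([.5,-.9,.1])
for zz in (.062,.0600,.0585,.0575,.0567,.056,.0553,.0546,.0539,.0532,.0525):
    t[2]=zz; hit=r.move_linear(t,vel=.012,contact_N=7)
    f=np.array(sensors.current_wrist_force())-f0; print(zz,hit,np.array(sensors.current_eef_pos())[2].round(4),f.round(1))
    if hit or f[2]>7: break
r.pause(.2); print(sensors.current_eef_pos(),np.array(sensors.current_wrist_force())-f0)
print(sensors.current_clock())
```

```text
0.062 False 0.0619 [ 0.   0.7 -0.3]
0.06 False 0.0599 [-0.5  1.2 -0.7]
0.0585 False 0.0584 [-1.7  0.1 -0.4]
0.0575 False 0.0574 [-1.1  1.2  0.3]
0.0567 False 0.0566 [ 0.2  0.2 -0. ]
0.056 False 0.0561 [-1.1  1.2  1.4]
0.0553 False 0.0556 [-1.8  0.9  5.5]
0.0546 False 0.0552 [-2.7  0.5  8. ]
[0.51004745 0.18559906 0.05515212] [-2.59210584  0.10527135  8.41536574]
33.2167
```

The stop is felt at z≈0.056, which matches h+24.5 mm, and the force is now 8.4 N. One more small step to about 10 N, then I'll lift off and check.

Run:
```python
from h import *
f0=np.array([.5,-.9,.1]); t=bw(.020,.128,.0544)
print(r.move_linear(t,vel=.01,contact_N=3)); print(sensors.current_eef_pos()[2],np.array(sensors.current_wrist_force())-f0)
r.pause(.3)
t[2]=.12; r.move_linear(t,vel=.1)
r.move_linear(bw(-.03,.06,.22),vel=.2)
p,d,c,T=snap("wrist","w10.png"); np.savez("/tmp/w10",d=d,T=T)
W=world(d,c,T); B=(W[...,:2]-O)@np.array([[np.cos(PSI),-np.sin(PSI)],[np.sin(PSI),np.cos(PSI)]])
m=(abs(B[...,0]-.02)<.006)&(B[...,1]>.085)&(B[...,1]<.144)&(W[...,2]>.045)&(W[...,2]<.08)
Q=np.c_[B[m],W[m][:,2]]; print("lever slope,z0",len(Q),np.polyfit(Q[:,1]-.065,Q[:,2],1), np.median(Q[:,2]))
m=(W[...,2]>.055)&(W[...,2]<.075)&(B[...,0]>-.045)&(B[...,0]<-.012)&(abs(B[...,1])<.04)
print("grip in base",cv2.minAreaRect(B[m].astype(np.float32)),np.median(W[m][:,2]))
m=(abs(W[...,2]-.037)<.004)&(B[...,0]>-.06)&(B[...,0]<.006)&(abs(B[...,1])<.05)
Q=np.c_[B[m],W[m][:,2]]; print("plate plane",len(Q),np.linalg.lstsq(np.c_[Q[:,:2],np.ones(len(Q))],Q[:,2],rcond=None)[0])
m=(B[...,0]<-.072)&(B[...,0]>-.079)&(abs(B[...,1])<.06); print("tray",np.nanmedian(W[m][:,2]))
for q in ["wax_tin","dropper_bottle","tape"]: print(q,place("wrist",q,T,1))
snap("scene","s10.png"); print(sensors.current_clock())
cv2.imwrite("pics/s10z.png",cv2.resize(cv2.imread("pics/s10.png")[140:260,220:460],None,fx=3,fy=3,interpolation=cv2.INTER_CUBIC))
```

```text
False
0.05502666471119605 [-3.06761018  0.50412857  8.18376443]
lever slope,z0 529 [0.00140051 0.05690025] 0.05698198545439692
grip in base ((-0.02826877310872078, 0.021570511162281036), (0.014972592703998089, 0.01886685937643051), 0.19835780560970306) 0.06688092111178656
plate plane 1684 [-0.00284639  0.00020022  0.03728858]
tray 0.03245069400293926
wax_tin [(0.97, array([0.6115, 0.0815, 0.0055]))]
dropper_bottle [(0.78, array([ 0.6085,  0.231 , -0.0007]))]
tape [(0.73, array([0.5952, 0.1515, 0.0025]))]
35.6333
```

View pics/w10.png

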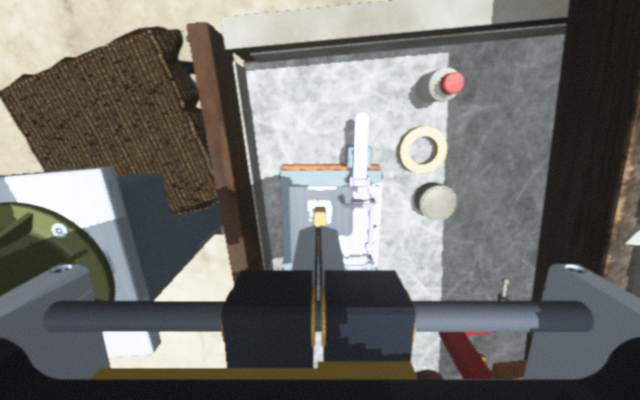

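View pics/s10z.png

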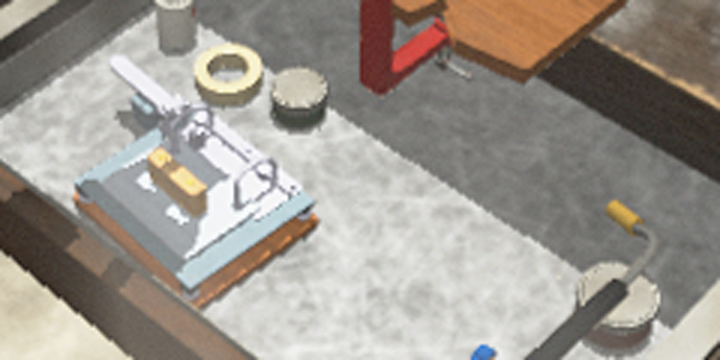

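The lever slope is 0.001 rad at its home height, the rings are shut and the plate is flat. I'll open the gripper in free air, take one unobstructed grip check, and hand in.

Run:
```python
from h import *
r.gripper_open()
p,d,c,T=snap("wrist","w11.png"); W=world(d,c,T); B=(W[...,:2]-O)@np.array([[np.cos(PSI),-np.sin(PSI)],[np.sin(PSI),np.cos(PSI)]])
m=(W[...,2]>.055)&(W[...,2]<.075)&(B[...,0]>-.045)&(B[...,0]<-.012)&(abs(B[...,1])<.04)
print("grip in base",cv2.minAreaRect(B[m].astype(np.float32)),np.median(W[m][:,2]))
print(np.round(sensors.current_wrist_force(),1),sensors.current_clock())
close_job()
```

```text
grip in base ((-0.027939144521951675, 0.0012762043625116348), (0.05975448712706566, 0.015318870544433594), 89.87750244140625) 0.06711439402408734
[-0.8 -0.1  0.3] 37.1333
the job is handed in; nothing more can be done
```

The job is done and handed in at about 37 s of the 72 s allowed; no verdict is reported.

I gripped the lever and lifted it to about 0.62 rad, then let go so it sprang up and opened the rings. I threaded the plate over both posts and released it flat on the tray. Then I swept the lever down and pressed it onto its stop with about 8.4 N, well under the 15 N limit.

**Last checks, by wrist camera depth:**

| Check | Result |
|---|---|
| Lever slope | about 0.001 rad, at its home height of h+24.5 mm |
| Rings | shut in the scene picture |
| Plate grip in the base frame | (-27.9, +1.3) mm |
| Plate yaw error | about 0.1° |
| Plate tilt | about 0.003 rad |
| Grip centre height | about 52 mm |
| Wax tin, bottle, tape | where they started, within measurement noise |
| Gripper | open and clear of everything, wrist force about zero |

- **Flux tin:** I did not re-measure it; it only looked unmoved in the scene picture.
- **Final press:** I meant to press once more to about 10 N, but the force stayed at about 8.2 N. Since the lever measured home afterwards, I left it there.
- **Plate hole in the gripper:** the camera put it about 1 mm from its nominal place. That stayed within the post clearance, and threading showed no side load.

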